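# Touch the ringed colony on the colony counter

## Robot

A 7-joint arm with a two-finger parallel gripper is mounted at the origin on a cart in front of the work surface, level with it; the furniture and walls round the work are solid. World frame = base frame: x ahead of the robot, y to its left, z up, the work surface at z = 0. Lengths are in m, angles in rad, forces in N, time in s.
With the tool pointing down it reaches from about 0.35 to 0.9 m from the base axis. Payload 19.9 kg.
Tool frame: the origin (TCP) lies between the finger pads; the fingertips stand 25 mm ahead of it and the grasp point (between the pads) lies 6 mm ahead of it (bot.nose_length is the distance from the TCP to the fingertips, in m); z points along the fingers, y is the line along which they close (so a half turn about z gives the same grasp; the last joint's range is limited). The gripper opens to 85 mm and grips with 20 to 120 N. Pads are 22 mm wide; open, the fingers measure 114 mm over their backs; the gripper's body (76 mm by 85 mm) begins 54 mm behind the grasp point. The pads swing forward as they close: fully open they stand 13 mm farther back than shut.
Start: joints at [1.276, 0.417, -0.01, 1.614, 0.005, 1.111, -0.053], TCP at [0.156, -0.605, 0.256] pointing down, gripper open.
Joint ranges: [-2.81, 2.81], [-0.39, 2.02], [-1.27, 1.25], [0.06, 2.57], [-1.19, 4.33], [0.19, 2], [-2.82, 2.82]. Speed limits (rad/s): [1.89, 1.89, 2.39, 2.39, 3.01, 3.01, 3.01].

## Interface

Orientations are given as a rotation vector (axis times angle).
In Python, from bench import bot gives the robot as it stands.
- The arm moves only by the tool servo_tool, never from a script. Its argument "targets" is one flat list of numbers, 7 for each row, row after row: the finger opening in cm, from 0 to 8.54, then the shift along the tool's x, y, z in cm, then the turn, a rotation vector about the tool's x, y, z in degrees. A call has 1 to 20 rows; each row is the pose to reach, as a shift and turn from the pose commanded when the call began, along the tool's axes at that moment; what a row does not reach only later rows make up. A row lasts 1/8 s, in which the tool goes at most 62.5 mm and 10.7 degrees, less where a joint would pass 70% of its speed; a pose out of reach is approached as far as the arm can. A call with a gripper value outside its range is refused whole. The fingers move at their own pace and stop on an object; "grip_force" is the grip in N (left out, the last holds). Time passes only in rows, so rows that repeat a pose let the fingers close. It gives the time, the measured TCP pose, the force, the opening and the grip force at its end, in the units of the state.
- bot.get_state(): the state, without advancing time (a new reading comes with each control period).
- bot.capture(name): name is "scene" or "top" or "wrist"; returns a dict with "frame" (400x640x3 uint8, blue, green, red), "z_map" (400x640 float32, m along the optical axis (not along the pixel's ray), 0 where there is no reading), "fov_y" (degrees; the focal length in pixels is half the picture's height over the tangent of half this angle, whatever the lens; pixels are square), "cx", "cy" (the principal point, pixels), "view" (4x4, takes a point from world to camera coordinates). Camera axes: x right, y up, looking along -z (the intrinsics and any distortion apply to the point x, -y, -z); pixel columns grow to the right and rows downward; lengths in m; the calibration is good to about 2 mm. A picture is of the moment at which its call begins.
- bot.job_done(): hands the job in; it is judged then, once.
The state is a dict: "clock": time; "joints": joint angles; "qd": joint speeds; "joint_torque": joint torques, N m; "tool_pos": TCP position; "orientation": TCP orientation; "contact_force": force on the tool from outside, world axes, zero at the start; "wrist_torque": the same for the moment, N m; "opening": finger opening in m; "finger_force": force on a finger pad.
Only numpy, scipy, OpenCV 4.12 (cv2) and the standard library are available. Lean on these libraries where they do the work, as an engineer would, in place of code of your own. Each camera call takes 0.05 s, during which the arm holds its last target. There are 200 camera calls.

## Task

Gently lay the culture dish that has one colony ringed in black on the colony counter's sprung plate, base up as it is now and seated inside the blue adapter, and let it go. Then take the felt pen out of its holder and hold it upright with its tip inside the black ring, pressing lightly so that the plate is clearly pushed down but does not reach its stop. Finish like that, the pen still in the gripper and pressing on the colony so that it stays registered while I look at it; leave everything else where it stands.

Things in the scene. Friction and masses are not known exactly. Their poses are not given: they have to be found in the camera images.
- counter: Colony counter, a fixed white housing 240 mm deep (x), 200 mm wide (y), 55 mm high. Origin: centre of its underside, on the worktop; +x points to its back, its key panel slopes down to -x, z up. The dish plate stands proud of its top, its axis at x = +25 mm, y = 0; the pen holder is clipped to its right side (-y).
- plate_top (a point): Centre of the dish plate's upper face, where the dish's underside belongs; with the plate up it lies 67 mm above the worktop. Axes parallel to the counter's. The plate is a white disc 98 mm across that stands 12 mm proud of the housing. On it two blue arcs 6 mm high form the adapter, inner diameter 65 mm at the foot, flaring a little outward, outer diameter 76 mm; the arcs lie towards +x and -x, with gaps about 38 mm wide towards +y and -y for the fingers.
- dish_plate (a joint): Downward travel of the dish plate in m: 0 up, 0.006 at its lower stop. It is sprung: with the dish on it, it begins to move at about 1.5 N, is 3 mm down at about 5 N and reaches its stop at about 8.5 N.
- pen_holder (a point): Centre of the mouth of the pen holder, an upright round grey tube, outer diameter 25 mm, bore 17 mm, mouth 70 mm above the worktop, bore 64 mm deep; fixed to the counter.
- pen: Felt pen, loose, 140 mm long, round white barrel 14 mm in diameter with a blue end, 22 g. It stands in the holder tip down, leaning by up to about 2 degrees, its upper 76 mm free. Origin: at its tip; z runs along the pen from the tip to the blue end.
- pen_tip (a point): End of the pen's black felt tip (4 mm in diameter), same as the pen's origin.
- dish: Culture dish to be examined, loose, lying base up: clear, amber inside with cream colonies; the lid below is 58 mm in diameter and 11 mm high, the base above 54 mm in diameter, 15 mm high in all, 40 g. Origin: centre of its underside, z up. It differs from the other dish by the black ring on its upper face.
- mark (a point): Centre of the black ring (12 mm in diameter, line 1.6 mm wide) drawn on the upper face of the dish round one colony, 13 mm from the dish's axis towards its own +x, 15 mm above its underside.
- other_dish: A second dish of the same kind and size without a black ring; to be left alone. Origin: centre of its underside.
- flask: Conical flask with a stopper, 64 mm wide, 106 mm high, loose, at the back; to be left alone. Origin: centre of its underside.
- dropper: Amber dropper bottle with a yellow bulb, 40 mm wide, 90 mm high, loose; to be left alone. Origin: centre of its underside.
- coverslips: Small box with a blue lid, 32x32x21 mm, loose; to be left alone. Origin: centre of its underside.
Things that resemble listed ones, but are neither listed nor needed, are in the scene too. Leave any pink or purple look-alike of the dish alone.

How it is judged:
On the way:
1. the ringed dish lies seated in the adapter on the plate and is let go (distance between dish and plate_top below 0.005 m and angle between dish's own z axis and vertical below 0.05 rad and contact force between each of the arm, the fingers and dish below 0.1 N), for 0.2 s.
At the end, for the whole second after the job is handed in: The ringed dish lies flat in the adapter within 5 mm of the plate's centre, touched by the pen alone; the pen, held by the fingers and touching nothing else, is within 8 degrees of upright, its tip within 6 mm of the ring's centre, pressing the plate 1.2 to 5.5 mm down (about 3 to 8 N) (all of step 1 and contact force between each of the arm, the fingers, pen and counter below 0.1 N and distance between pen_tip and mark below 0.006 m and angle between pen's own z axis and vertical below 0.14 rad and value of joint dish_plate between 0.0012 and 0.0055 m and contact force between pen and dish between 1.5 and 9 N and contact force between the fingers and pen above 2 N and linear speed of pen below 0.02 m/s); the arm keeps its last pose, push and grip.
It fails at once if the pen is jabbed into the dish (over 15 N) (contact force between pen and dish above 15 N).
It fails at once if the dish is dropped or forced onto the counter (over 20 N) (contact force between dish and counter above 20 N).
It fails at once if the dish is tipped up (angle between dish's own z axis and vertical above 0.6 rad).
It fails at once if the other dish is disturbed (moved over 20 mm) (distance of other_dish from where it was at the start of the episode above 0.02 m).
It fails at once if the flask, the dropper bottle or the box of cover glasses is disturbed (moved over 20 mm) (distance of any of flask, dropper, coverslips from where it was at the start of the episode above 0.02 m).
It also fails if it takes over 53 s, if anything falls off the work surface, if the arm or the gripper's body presses on something with over 40 N, if the wrist force passes 120 N, or if a joint passes its speed limit or range.

## Working session

There is one attempt and no reset: what is moved stays moved. The work goes in short steps, Python scripts to look and compute and a tool call to move; the robot and the scene stay as the last step left them, time stands still between calls to the robot, and variables do not carry over. Pictures are saved under pics/ and viewed, at most 10 in all, crops included, and the job is handed in when it is done.

Besides the shell and the picture viewer there is one more tool, called as name(argument=value, ...), one argument or row to a line, values as JSON. servo_tool: Moves the arm, as the interface text tells. Its arguments: {"type":"object","properties":{"targets":{"type":"array"},"grip_force":{"type":"number"}},"required":["targets"]}

```bash
mkdir -p pics; cat > h.py <<'E'
import numpy as np, cv2
from bench import bot
from scipy.spatial.transform import Rotation as R
def shot(n,f):
    c=bot.capture(n); cv2.imwrite(f'pics/{f}.png',c['frame']); np.savez(f'{f}.npz',**{k:v for k,v in c.items()}); return c
def load(f): return dict(np.load(f'{f}.npz'))
def world(c,u,v,z=None):
    """pixel -> world, by depth or by intersection with height z"""
    f=200/np.tan(np.radians(float(c['fov_y']))/2)
    d=np.array([(u-float(c['cx']))/f,-(v-float(c['cy']))/f,-1.0])
    M=np.linalg.inv(c['view'])
    if z is None:
        return (M@np.r_[d*float(c['z_map'][int(round(v)),int(round(u))]),1])[:3]
    o=M[:3,3]; w=M[:3,:3]@d
    return o+w*(z-o[2])/w[2]
def totool(p):
    """world point -> shift in tool axes, cm"""
    s=bot.get_state(); r=R.from_rotvec(s['orientation'])
    return r.inv().apply(np.array(p)-s['tool_pos'])*100
E
python3 - <<'E'
from h import *
for n in('scene','top'):
    c=shot(n,n+'0'); print(n,[k for k in c],c['fov_y'],c['cx'],c['cy'],c['view'].round(3).tolist())
s=bot.get_state();print(s)
E
```

```text
scene ['frame', 'z_map', 'fov_y', 'cx', 'cy', 'view'] 46.47090937500099 320.731032060664 197.33863789457808 [[-0.8, -0.6, 0.012, 0.57], [0.444, -0.577, 0.685, -0.258], [-0.405, 0.553, 0.728, -1.042], [0.0, 0.0, 0.0, 1.0]]
top ['frame', 'z_map', 'fov_y', 'cx', 'cy', 'view'] 48.24019321367367 315.84779745705276 198.04459715459907 [[-0.016, -1.0, -0.011, 0.123], [0.981, -0.018, 0.191, -0.631], [-0.191, -0.008, 0.981, -1.242], [0.0, 0.0, 0.0, 1.0]]
{'clock': 0.1, 'joints': array([ 1.2765161 ,  0.41789089, -0.01031757,  1.614094  ,  0.00470083,
        1.1106769 , -0.05302144]), 'qd': array([-5.06099798e-05, -1.05676236e-03, -6.35772703e-04, -2.66062101e-03,
        5.01925680e-04, -2.64843350e-04,  5.38126288e-04]), 'joint_torque': array([ 1.04258936e-03, -8.65821862e+01,  6.79812804e-01, -4.35633445e+01,
        1.90706790e-02,  5.08371988e-03, -1.05559533e-05]), 'tool_pos': array([ 0.1562452 , -0.60487656,  0.25574574]), 'orientation': array([-3.11551730e+00, -3.95881068e-01,  3.27762041e-04]), 'contact_force': array([ 0.42362047, -0.9943697 , -0.03173931]), 'wrist_torque': array([0.0380538 , 0.03073517, 0.01687617]), 'finger_force': 0.0, 'opening': 0.08525991378954266}
```

View pics/top0.png

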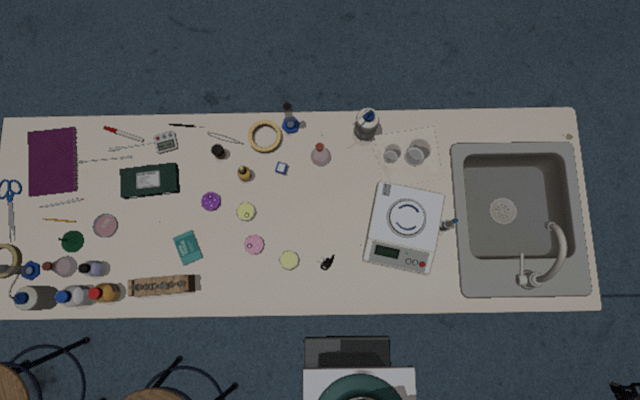

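View pics/scene0.png

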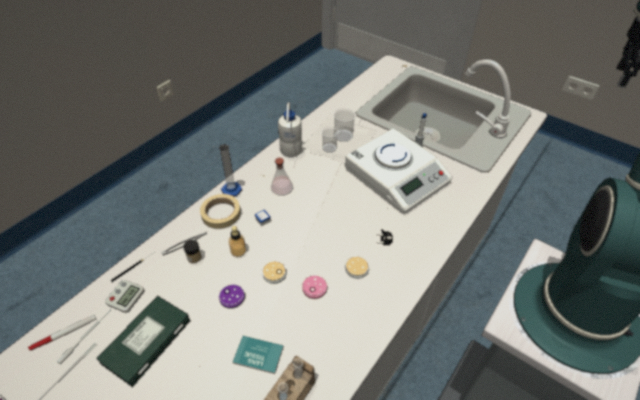

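```bash
python3 - <<'E'
from h import *
s=load('scene0');t=load('top0')
def cr(f,u,v,k=8,w=25): return cv2.resize(f[v-w:v+w,u-w:u+w],None,fx=k,fy=k,interpolation=cv2.INTER_CUBIC)
a=np.hstack([cr(s['frame'],275,271,6),cr(s['frame'],357,266,6)])
T=cv2.resize(t['frame'][170:280,360:470],(300,300),interpolation=cv2.INTER_CUBIC)
b=np.hstack([T,np.hstack([cr(t['frame'],246,211,6),cr(t['frame'],289,260,6)])[:, 0:300]])
cv2.imwrite('pics/crop1.png',np.vstack([a,b]))
for n,u,v in(('A',246,211),('B',289,260),('plate',406,216),('penend',456,221),('flask',320,150)): print(n,world(t,u,v).round(4))
for n,u,v in(('A',275,271),('B',357,266),('plate',393,154),('penend',423,117)): print(n,world(s,u,v).round(4))
E
```

```text
A [0.6065 0.3241 0.0147]
B [0.4577 0.195  0.0162]
plate [ 0.575  -0.146   0.0661]
penend [ 0.5471 -0.2641  0.1454]
flask [0.7638 0.0981 0.1104]
A [0.6002 0.3295 0.0133]
B [0.455  0.2009 0.0135]
plate [ 0.5681 -0.1418  0.066 ]
penend [ 0.5482 -0.2552  0.1354]
```

View pics/crop1.png

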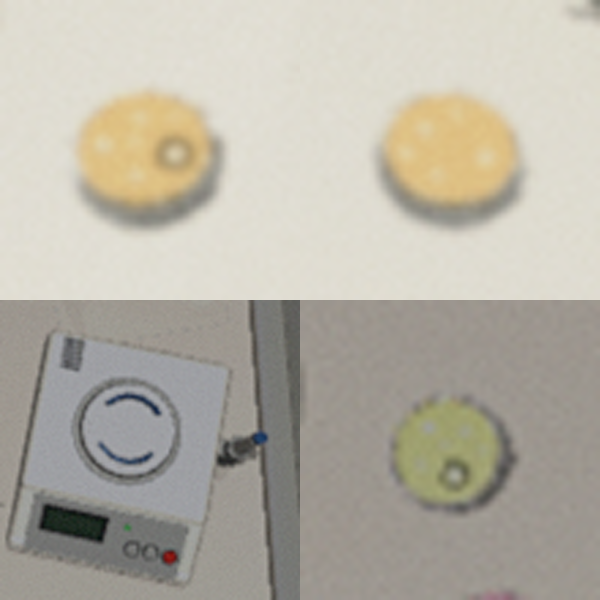

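Two amber dishes: A at top (246,211)/scene (275,271), which has the black ring, and B at top (289,260)/scene (357,266), which has none. Pink (254,244) and purple (211,201) are look-alikes. A is the target at about (0.603, 0.327). The counter's yaw is about -11°. I'll approach A with the fingers on the diagonal that clears pink and purple.

servo_tool(
  targets=[8.5, 0, 0, -5, 0, 0, 0, 8.5, 8, -10, -5, 0, 0, -4, 8.5, 66.6, -79, -2, 0, 0, -30, 8.5, 66.6, -79, -2, 0, 0, -30, 8.5, 66.6, -79, -2, 0, 0, -30, 8.5, 66.6, -79, -2, 0, 0, -30, 8.5, 66.6, -79, -2, 0, 0, -30, 8.5, 66.6, -79, -2, 0, 0, -30, 8.5, 66.6, -79, -2, 0, 0, -30, 8.5, 66.6, -79, -2, 0, 0, -30, 8.5, 66.6, -79, -2, 0, 0, -30, 8.5, 66.6, -79, -2, 0, 0, -30, 8.5, 66.6, -79, -2, 0, 0, -30, 8.5, 66.6, -79, -2, 0, 0, -30, 8.5, 66.6, -79, 0, 0, 0, -30, 8.5, 66.6, -79, 0, 0, 0, -30, 8.5, 66.6, -79, 2, 0, 0, -30, 8.5, 66.6, -79, 4, 0, 0, -30, 8.5, 66.6, -79, 4, 0, 0, -30, 8.5, 66.6, -79, 4, 0, 0, -30],
)

```text
clock: 2.6
tool_pos: [0.6035, 0.3259, 0.2164]
orientation: [2.908, 1.189, -0.001]
contact_force: [-0.8, 0.6, 0.7]
opening: 0.0852
finger_force: 0.0
```

```bash
python3 - <<'E'
from h import *
c=shot('wrist','w1'); s=bot.get_state(); print(s['clock'],s['tool_pos'],s['orientation'],s['joints'].round(2),s['contact_force'])
print(np.linalg.inv(c['view']).round(3), totool([.603,.327,.1]))
E
```

```text
2.65 [0.6038177  0.32554004 0.21710577] [2.90805436e+00 1.18781772e+00 1.16978942e-03] [-0.08  0.66 -0.71  1.46  0.45  1.18 -1.65] [ 0.07013558 -0.40072894 -0.15213089]
[[ 0.7    0.677  0.229  0.662]
 [-0.714  0.663  0.225  0.383]
 [ 0.001 -0.321  0.947  0.334]
 [ 0.     0.     0.     1.   ]] [ 0.03710022 -0.16809124 11.71050717]
```

View pics/w1.png

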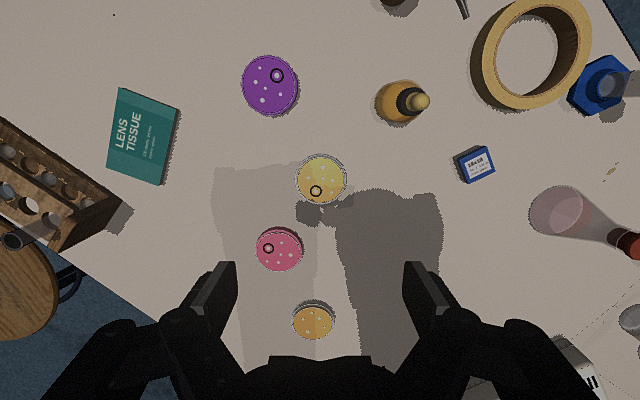

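```bash
python3 - <<'E'
from h import *
c=load('w1')
hsv=cv2.cvtColor(c['frame'],cv2.COLOR_BGR2HSV)
roi=np.zeros((400,640),np.uint8); roi[145:212,288:355]=1
m=((hsv[...,1]>70)&(roi>0)).astype(np.uint8)
n,l,st,ce=cv2.connectedComponentsWithStats(m); i=1+st[1:,4].argmax(); print(st[i],ce[i])
p=world(c,*ce[i],.015); print(p,world(c,*ce[i])); print('ring',world(c,316,191,.015)); print(totool(p))
print('edges',world(c,296,179,.015),world(c,346,179,.015))
E
```

```text
[ 297  158   47   45 1575] [320.03238095 179.77142857]
[0.60618086 0.32664034 0.015     ] [0.60615352 0.32661292 0.0148435 ]
ring [0.59361139 0.32073688 0.015     ]
[ 0.23416113  0.07549677 20.21076034]
edges [0.58794866 0.34653017 0.015     ] [0.62720404 0.30644035 0.015     ]
```

servo_tool(
  targets=[8.5, 0.2, 0.1, 4, 0, 0, 0, 8.5, 0.2, 0.1, 8, 0, 0, 0, 8.5, 0.2, 0.1, 12, 0, 0, 0, 8.5, 0.2, 0.1, 15, 0, 0, 0, 8.5, 0.2, 0.1, 17.5, 0, 0, 0, 8.5, 0.2, 0.1, 18.5, 0, 0, 0, 8.5, 0.2, 0.1, 19, 0, 0, 0, 8.5, 0.2, 0.1, 19, 0, 0, 0, 8.5, 0.2, 0.1, 19, 0, 0, 0, 7, 0.2, 0.1, 19, 0, 0, 0, 6.4, 0.2, 0.1, 19, 0, 0, 0, 6, 0.2, 0.1, 19, 0, 0, 0, 5.4, 0.2, 0.1, 19, 0, 0, 0, 5.4, 0.2, 0.1, 19, 0, 0, 0, 5, 0.2, 0.1, 19, 0, 0, 0, 5, 0.2, 0.1, 19, 0, 0, 0],
  grip_force=20,
)

```text
clock: 4.65
tool_pos: [0.6057, 0.3271, 0.0267]
orientation: [2.908, 1.189, 0.0]
contact_force: [-1.6, -1.4, 4.9]
opening: 0.0566
finger_force: 20.3
```

```bash
python3 - <<'E'
from h import *
t=load('top0');s=load('scene0')
# counter: fit by eye from crop1's top view, scale 110/300
print(bot.nose_length)
f=lambda x,y:(360+x*110/300,170+y*110/300)
for n,x,y in(('plate',127,430),('arcU',133,404),('arcD',124,453)): print(n,world(t,*f(x,y),.067).round(4))
for n,x,y in(('bl',52,333),('br',230,370),('fl',36,490),('fr',196,528)): print(n,world(t,*f(x,y),.055).round(4),world(t,*f(x,y)).round(4))
E
```

```text
0.025
plate [ 0.2653 -0.1305  0.067 ]
arcU [ 0.2905 -0.138   0.067 ]
arcD [ 0.2432 -0.1263  0.067 ]
bl [ 0.3618 -0.0608  0.055 ] [ 0.3608 -0.0679 -0.001 ]
br [ 0.3218 -0.2412  0.055 ] [ 0.3193 -0.2553  0.0024]
fl [ 0.2074 -0.0381  0.055 ] [ 0.1188 -0.1086 -0.5906]
fr [ 0.1687 -0.1964  0.055 ] [ 0.0432 -0.3707 -0.6952]
```

servo_tool(
  targets=[5, 0, 0, -0.5, 0, 0, 0, 5, 0, 0, -2, 0, 0, 0, 5, 0, 0, -6, 0, 0, 0, 5, 0, 0, -11, 0, 0, 0, 5, 0, 0, -16, 0, 0, 0, 5, -2, 1.8, -21, 0, 0, 3, 5, -5, 4.4, -24, 0, 0, 8, 5, -8, 7, -25, 0, 0, 13, 5, -11.5, 10, -25, 0, 0, 18, 5, -15, 13, -25, 0, 0, 24, 5, -18.5, 16.3, -25, 0, 0, 30, 5, -22, 19.3, -25, 0, 0, 36, 5, -25.5, 22.4, -25, 0, 0, 42, 5, -29, 25.5, -25, 0, 0, 48, 5, -32, 28.2, -25, 0, 0, 53, 5, -34, 30, -25, 0, 0, 55.5, 5, -35.5, 31.3, -25, 0, 0, 55.5, 5, -35.5, 31.3, -25, 0, 0, 55.5, 5, -35.5, 31.3, -25, 0, 0, 55.5, 5, -35.5, 31.3, -25, 0, 0, 55.5],
)

```text
clock: 7.15
tool_pos: [0.572, -0.1438, 0.2763]
orientation: [-3.127, 0.298, -0.0]
contact_force: [-0.0, 0.0, -1.7]
opening: 0.0566
finger_force: 21.7
```

```bash
python3 - <<'E'
from h import *
c=shot('wrist','w2'); s=bot.get_state(); print(s['clock'],s['tool_pos'],s['orientation'],s['joints'].round(2),s['contact_force'],s['opening'])
E
```

```text
7.2 [ 0.57190491 -0.14401038  0.27630542] [-3.12700595e+00  2.98842823e-01  5.03408175e-05] [ 0.57  0.37 -0.48  1.67  0.18  1.14 -1.72] [-0.89139116 -0.0943175  -0.35537895] 0.056697797781797114
```

View pics/w2.png

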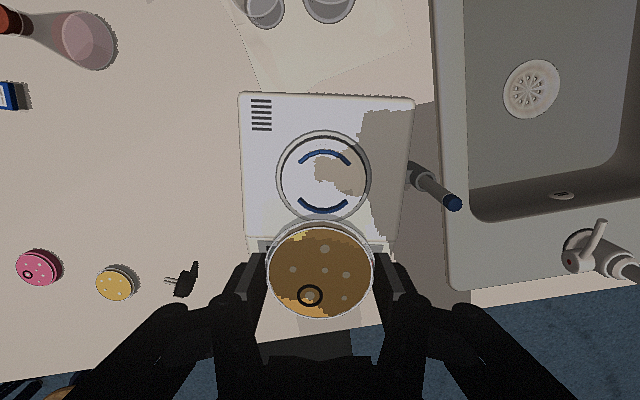

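```bash
cat >> h.py <<'E'
def circ(P):
    x,y=P[:,0],P[:,1]; a,b,k=np.linalg.lstsq(np.c_[2*x,2*y,np.ones(len(x))],x*x+y*y,rcond=None)[0]
    return a,b,np.sqrt(k+a*a+b*b)
E
python3 - <<'E'
from h import *
c=load('w2'); s=bot.get_state()
hsv=cv2.cvtColor(c['frame'],cv2.COLOR_BGR2HSV)
m=((hsv[...,0]>95)&(hsv[...,0]<130)&(hsv[...,1]>110)&(hsv[...,2]>40)).astype(np.uint8)
m[:140]=0;m[218:]=0;m[:,:285]=0;m[:,365:]=0
v,u=np.nonzero(m); P=np.array([world(c,a,b,.072) for a,b in zip(u,v)])
print(len(u),'arc circle',circ(P))
up=P[v<180];lo=P[v>180]; U,L=up.mean(0),lo.mean(0); print('arcs',U,L,'yaw',np.degrees(np.arctan2(*(U-L)[1::-1])))
# lateral symmetric axis: ends of arcs
for A in(up,lo):
    w,V=np.linalg.eigh(np.cov(A[:,:2].T)); print('arc line deg',np.degrees(np.arctan2(*V[::-1,1])))
# housing back edge and right/left edges at z=.055
for n,a,b in(('bl',240,95),('br',414,97),('plate',324,178)): print(n,world(c,a,b,.055 if n!='plate' else .067).round(4))
# dish: outline of lid, top z
zt=s['tool_pos'][2]-.0267+.015
print('dish dial', [world(c,a,b,z).round(4) for a,b,z in((320,228,zt),(320,318,zt),(272,272,zt),(370,272,zt))])
print('ring',world(c,310,295,zt).round(4),'depth pt',world(c,325,285).round(4),zt)
print('holder',world(c,411,166,.07),'penend',world(c,453,203),world(c,453,203,.142))
E
```

```text
365 arc circle (np.float64(0.5708218300438318), np.float64(-0.14908991242931793), np.float64(0.03536225646218436))
arcs [ 0.6009727 -0.1553026  0.072    ] [ 0.54095294 -0.14307578  0.072     ] yaw -11.514356080732489
arc line deg 77.23652761012043
arc line deg 78.02452452401698
bl [ 0.68   -0.0779  0.055 ]
br [ 0.6419 -0.2638  0.055 ]
plate [ 0.5744 -0.1509  0.067 ]
dish dial [array([ 0.5977, -0.1503,  0.2646]), array([ 0.5459, -0.1403,  0.2646]), array([ 0.5785, -0.1217,  0.2646]), array([ 0.569 , -0.1707,  0.2646])]
ring [ 0.5613 -0.1379  0.2646] depth pt [ 0.5659 -0.1468  0.2648] 0.2646054233507199
holder [ 0.57014036 -0.24946128  0.07      ] penend [ 0.54826642 -0.26299962  0.14489684] [ 0.54705584 -0.26418833  0.142     ]
```

```bash
python3 - <<'E'
from h import *
c=load('w2')
a=cv2.resize(c['frame'][130:330,220:380],None,fx=3,fy=3,interpolation=cv2.INTER_CUBIC)[:600]
b=cv2.resize(c['frame'][140:240,390:480],(300,333),interpolation=cv2.INTER_CUBIC); b=cv2.copyMakeBorder(b,0,267,0,0,0)
cv2.imwrite('pics/w2c.png',np.hstack([a,b]))
E
```

```text
(no output)
```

View pics/w2c.png

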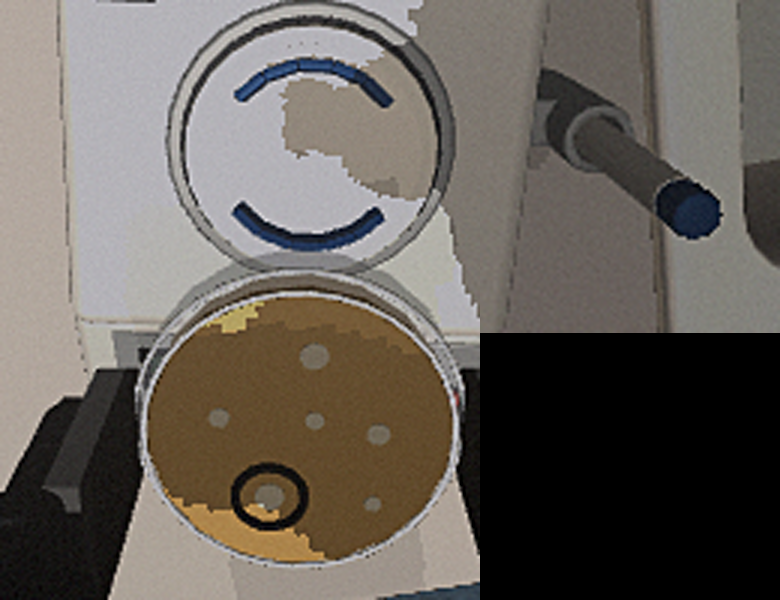

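servo_tool(
  targets=[5, -0.1, 0.35, 0, 0, 0, 0, 5, -0.1, 0.35, 3, 0, 0, 0, 5, -0.1, 0.35, 7, 0, 0, 0, 5, -0.1, 0.35, 11, 0, 0, 0, 5, -0.1, 0.35, 14, 0, 0, 0, 5, -0.1, 0.35, 15.5, 0, 0, 0, 5, -0.1, 0.35, 15.5, 0, 0, 0, 5, -0.1, 0.35, 15.5, 0, 0, 0, 5, -0.1, 0.35, 15.5, 0, 0, 0],
)

```text
clock: 8.32
tool_pos: [0.5706, -0.1484, 0.1224]
orientation: [3.127, -0.302, 0.002]
contact_force: [-0.2, 0.1, -0.7]
opening: 0.0564
finger_force: 21.7
```

```bash
python3 - <<'E'
from h import *
c=shot('wrist','w3'); s=bot.get_state(); print(s['clock'],s['tool_pos'],s['contact_force'],s['opening'])
E
```

```text
8.375 [ 0.57047718 -0.14841008  0.12217844] [-0.15823848  0.56205363 -0.83576661] 0.05617352593528059
```

View pics/w3.png

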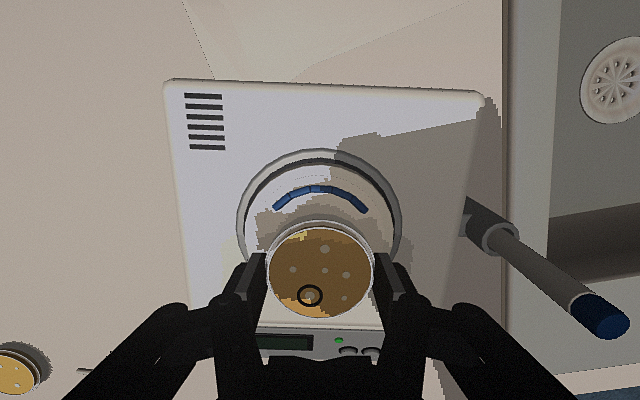

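```bash
python3 - <<'E'
from h import *
from scipy.optimize import least_squares
c=load('w3'); s=bot.get_state(); zt=s['tool_pos'][2]-.0267+.015
hsv=cv2.cvtColor(c['frame'],cv2.COLOR_BGR2HSV)
m=((hsv[...,0]>95)&(hsv[...,0]<130)&(hsv[...,1]>110)&(hsv[...,2]>40)); m[:175]=0;m[218:]=0;m[:,:265]=0;m[:,375:]=0
v,u=np.nonzero(m); P=np.array([world(c,a,b,.072)[:2] for a,b in zip(u,v)])
a=least_squares(lambda q:np.hypot(*(P-q).T)-.0353,[.57,-.149]).x; print('arc',len(u),a,circ(P))
m=((hsv[...,0]>8)&(hsv[...,0]<35)&(hsv[...,1]>80)).astype(np.uint8); m[:218]=0;m[325:]=0;m[:,:255]=0;m[:,385:]=0
m=cv2.morphologyEx(m,cv2.MORPH_OPEN,np.ones((3,3)))
k=max(cv2.findContours(m,0,1)[0],key=cv2.contourArea); h=cv2.convexHull(k)[:,0]
Q=np.array([world(c,x,y,zt)[:2] for x,y in h]); d=circ(Q); print('dish',d)
r=R.from_rotvec(s['orientation']); print('shift cm',r.inv().apply(np.r_[a-d[:2],0])*100)
p=s['tool_pos']; print('dish-tcp',np.array(d[:2])-p[:2], 'ring', world(c,310,295,zt)-np.r_[d[:2],zt])
E
```

```text
arc 677 [ 0.57084751 -0.14913211] (np.float64(0.5730698047408146), np.float64(-0.14964608950298972), np.float64(0.03336759023501683))
dish (np.float64(0.5706596022923565), np.float64(-0.14968101681900484), np.float64(0.02597460751528793))
shift cm [ 7.94914733e-03 -5.74713518e-02  8.25713309e-07]
dish-tcp [ 0.00018242 -0.00127094] ring [-0.01081765  0.00715745  0.        ]
```

servo_tool(
  targets=[5, 0, -0.05, 1, 0, 0, 0, 5, 0, -0.05, 1.8, 0, 0, 0, 5, 0, -0.05, 2.3, 0, 0, 0, 5, 0, -0.05, 2.5, 0, 0, 0, 5, 0, -0.05, 2.65, 0, 0, 0, 5, 0, -0.05, 2.75, 0, 0, 0, 5, 0, -0.05, 2.8, 0, 0, 0, 5, 0, -0.05, 2.85, 0, 0, 0, 5, 0, -0.05, 2.85, 0, 0, 0, 5, 0, -0.05, 2.85, 0, 0, 0],
)

```text
clock: 9.62
tool_pos: [0.5703, -0.1478, 0.0929]
orientation: [-3.127, 0.302, -0.0]
contact_force: [0.0, -0.4, 2.4]
opening: 0.0566
finger_force: 21.9
```

servo_tool(
  targets=[5.8, 0, 0, 0, 0, 0, 0, 6.0, 0, 0, 0, 0, 0, 0, 6.4, 0, 0, 0, 0, 0, 0, 7, 0, 0, 0, 0, 0, 0, 7.6, 0, 0, 0, 0, 0, 0, 7.6, 0, 0, 0, 0, 0, 0, 7.6, 0, 0, -0.5, 0, 0, 0, 7.6, 0, 0, -2, 0, 0, 0, 7.6, 0, 0, -5, 0, 0, 0, 7.6, 0, 0, -9, 0, 0, 0, 7.6, 0, 0, -14, 0, 0, 0, 7.6, 0, 0, -18, 0, 0, 0, 7.6, 0, 0, -18, 0, 0, 0, 7.6, 0, 0, -18, 0, 0, 0],
)

```text
clock: 11.38
tool_pos: [0.5699, -0.1478, 0.273]
orientation: [3.127, -0.302, 0.0]
contact_force: [-0.7, 0.4, -0.9]
opening: 0.0761
finger_force: 0.0
```

```bash
python3 - <<'E'
from h import *
c=shot('wrist','w4'); s=bot.get_state(); print(s['clock'],s['tool_pos'],s['orientation'],s['contact_force'],s['opening'],s['joints'].round(2))
cv2.imwrite('pics/w4c.png',cv2.resize(c['frame'][110:260,240:480],None,fx=3.3,fy=3.3,interpolation=cv2.INTER_CUBIC))
E
```

```text
11.425 [ 0.56976248 -0.14773502  0.2723643 ] [-3.12695781e+00  3.01501133e-01  1.44771475e-03] [-0.08806382  0.03013115 -0.20356182] 0.07591919186403967 [ 0.57  0.38 -0.48  1.68  0.19  1.14 -1.72]
```

View pics/w4c.png

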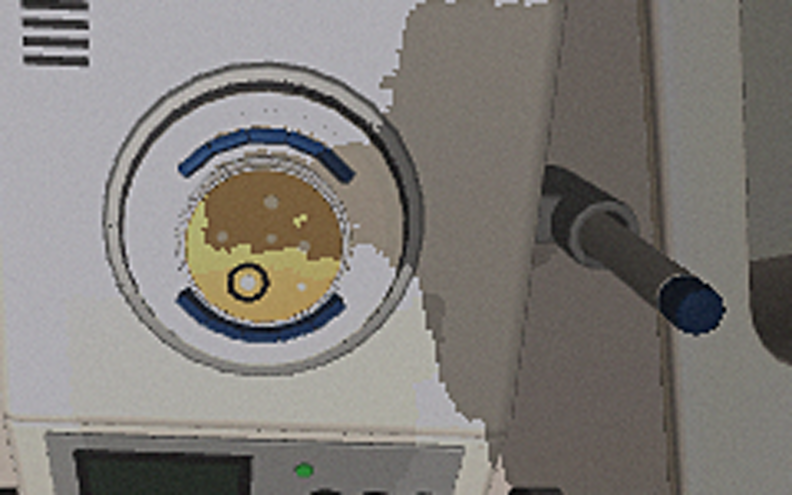

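```bash
python3 - <<'E'
from h import *
c=load('w4'); s=bot.get_state(); f=lambda x,y:(240+x/3.3,110+y/3.3)
ring=world(c,*f(248,282),.082); print('ring',ring,world(c,*f(248,282)))
hsv=cv2.cvtColor(c['frame'],cv2.COLOR_BGR2HSV)
m=((hsv[...,0]>8)&(hsv[...,0]<35)&(hsv[...,1]>80)).astype(np.uint8); m[:150]=0;m[215:]=0;m[:,:290]=0;m[:,350:]=0
h=cv2.convexHull(max(cv2.findContours(m,0,1)[0],key=cv2.contourArea))[:,0]
print('dish',circ(np.array([world(c,x,y,.082)[:2] for x,y in h])))
print('mouth',world(c,*f(594,228),.07)); print('end',world(c,*f(693,304),.146),world(c,*f(693,304)))
e=world(c,*f(693,304),.146); print(totool(e),totool(ring))
# pen surface axis from depth points
P=[]
for x,y in [(612,243),(625,253),(640,264),(655,275),(665,283)]:
    p=world(c,*f(x,y)); P.append(p); print(p.round(4))
o=np.linalg.inv(c['view'])[:3,3]; print('cam',o)
E
```

```text
ring [ 0.55925497 -0.14225209  0.082     ] [ 0.55944674 -0.14229927  0.08264973]
dish (np.float64(0.5704270911692145), np.float64(-0.1492052914937876), np.float64(0.02590489699713623))
mouth [ 0.55185343 -0.26121869  0.07      ]
end [ 0.54916936 -0.2626417   0.146     ] [ 0.54898204 -0.26282282  0.14554686]
[ 0.18582724 11.67299536 12.63575249] [-1.118445   -0.33659926 19.03749331]
[ 0.5525 -0.2599  0.0918]
[ 0.5523 -0.2599  0.1034]
[ 0.5522 -0.26    0.1155]
[ 0.5521 -0.2601  0.1268]
[ 0.5528 -0.2592  0.1364]
cam [ 0.65047192 -0.16469191  0.39105859]
```

Dish is seated: centre (0.570,-0.149), ring at crop (248,282) → (0.5593,-0.1423). The pen's axis at z=0.11 is about (0.550,-0.262). Now to grasp the pen.

servo_tool(
  targets=[6, 0.1, 3, 0, 0, 0, 0, 6, 0.2, 7, 0, 0, 0, 0, 6, 0.3, 10, 0, 0, 0, 0, 6, 0.3, 11.6, 0, 0, 0, 0, 6, 0.3, 11.6, 0, 0, 0, 0, 6, 0.3, 11.6, 2, 0, 0, 0, 6, 0.3, 11.6, 6, 0, 0, 0, 6, 0.3, 11.6, 10, 0, 0, 0, 6, 0.3, 11.6, 13, 0, 0, 0, 6, 0.3, 11.6, 15, 0, 0, 0, 6, 0.3, 11.6, 15.6, 0, 0, 0, 6, 0.3, 11.6, 15.6, 0, 0, 0, 4, 0.3, 11.6, 15.6, 0, 0, 0, 3, 0.3, 11.6, 15.6, 0, 0, 0, 2.2, 0.3, 11.6, 15.6, 0, 0, 0, 1.8, 0.3, 11.6, 15.6, 0, 0, 0, 1.6, 0.3, 11.6, 15.6, 0, 0, 0, 1.2, 0.3, 11.6, 15.6, 0, 0, 0, 1, 0.3, 11.6, 15.6, 0, 0, 0, 1, 0.3, 11.6, 15.6, 0, 0, 0],
  grip_force=50,
)

```text
clock: 13.92
tool_pos: [0.551, -0.2622, 0.1168]
orientation: [-3.127, 0.302, -0.0]
contact_force: [0.3, -0.1, 1.9]
opening: 0.0128
finger_force: 48.6
```

servo_tool(
  targets=[1, 0, 0, -0.5, 0, 0, 0, 1, 0, 0, -1.5, 0, 0, 0, 1, 0, 0, -3, 0, 0, 0, 1, 0, 0, -5, 0, 0, 0, 1, 0, 0, -7, 0, 0, 0, 1, 0, 0, -9, 0, 0, 0, 1, 0, 0, -10.5, 0, 0, 0, 1, 0, 0, -11, 0, 0, 0, 1, -0.3, -1.5, -11, 0, 0, 0, 1, -0.7, -4, -11, 0, 0, 0, 1, -1.1, -7, -11, 0, 0, 0, 1, -1.5, -10, -11, 0, 0, 0, 1, -1.8, -11.9, -11, 0, 0, 0, 1, -1.8, -11.9, -11, 0, 0, 0, 1, -1.8, -11.9, -11, 0, 0, 0, 1, -1.8, -11.9, -11, 0, 0, 0],
)

```text
clock: 15.92
tool_pos: [0.5559, -0.1429, 0.2266]
orientation: [3.127, -0.304, -0.0]
contact_force: [0.8, 0.6, -0.3]
opening: 0.0131
finger_force: 48.7
```

```bash
python3 - <<'E'
from h import *
c=shot('wrist','w5'); s=bot.get_state(); print(s['clock'],s['tool_pos'],s['orientation'],s['contact_force'],s['opening'],s['finger_force'])
cv2.imwrite('pics/w5c.png',cv2.resize(c['frame'][170:320,240:440],None,fx=4,fy=4,interpolation=cv2.INTER_CUBIC))
E
```

```text
15.975 [ 0.55590136 -0.14278863  0.22661236] [ 3.12681952e+00 -3.03387311e-01 -4.43542117e-04] [ 1.04037186  0.05738458 -0.46976951] 0.012929694002184142 48.68202209472656
```

View pics/w5c.png

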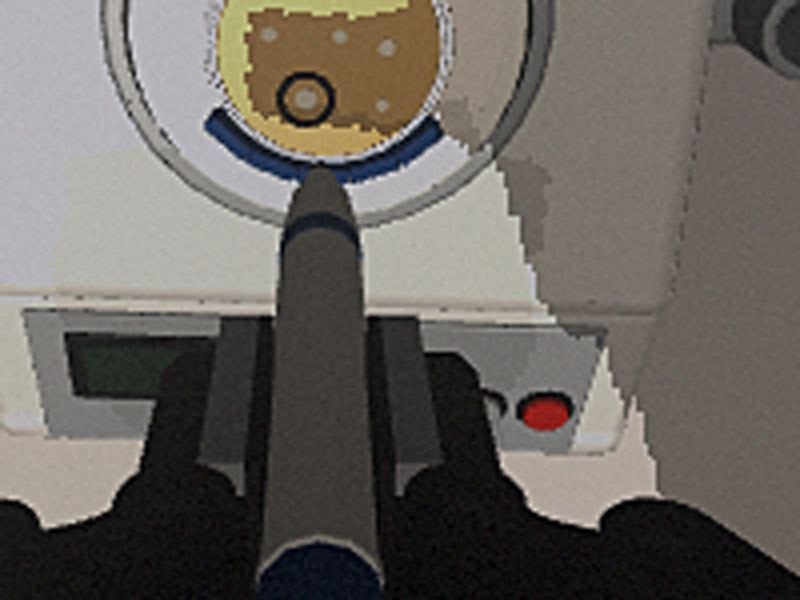

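```bash
python3 - <<'E'
from h import *
c=load('w5'); f=lambda x,y:(240+x/4,170+y/4)
ring=world(c,*f(305,99),.082); tip=world(c,*f(322,169),.116); end=world(c,*f(322,575),.256)
print('ring',ring,'tip',tip,'end',end)
for y in(167,172,178,185): print(world(c,*f(322,y)).round(4))
r=R.from_rotvec(bot.get_state()['orientation']); print(r.inv().apply(ring-tip)*100, 'tilt deg',np.degrees((end-tip)[:2]/.14))
E
```

```text
ring [ 0.55933589 -0.1419099   0.082     ] tip [ 0.55369247 -0.14472244  0.116     ] end [ 0.56543937 -0.14641799  0.256     ]
[ 0.5576 -0.1454  0.1256]
[ 0.5584 -0.1456  0.1306]
[ 0.5596 -0.1458  0.1372]
[ 0.5597 -0.1458  0.1411]
[ 0.50067256 -0.38489424  3.3998191 ] tilt deg [ 4.8074846  -0.69391297]
```

```bash
python3 - <<'E'
from h import *
c=load('w5')
np.set_printoptions(linewidth=200)
print(c['z_map'][196:218,314:328].round(3)*1000//1)
a=cv2.resize(c['frame'][185:235,290:350],None,fx=12,fy=12,interpolation=cv2.INTER_NEAREST)
cv2.imwrite('pics/w5d.png',np.clip(a.astype(float)*1.6,0,255).astype(np.uint8))
E
```

```text
[[276. 275. 273. 274. 274. 274. 274. 274. 273. 273. 275. 274. 274. 274.]
 [275. 275. 275. 274. 276. 276. 275. 274. 274. 273. 275. 274. 274. 275.]
 [275. 275. 276. 275. 276. 275. 275. 274. 274. 276. 275. 275. 275. 275.]
 [277. 276. 275. 275. 276. 275. 274. 275. 275. 275. 275. 275. 276. 275.]
 [275. 276. 274. 275. 275. 274. 275. 275. 276. 276. 276. 276. 276. 275.]
 [275. 276. 275. 275. 274. 276. 276. 276. 275. 276. 277. 276. 275. 275.]
 [275. 276. 277. 276. 276. 277. 277. 277. 278. 275. 275. 277. 276. 275.]
 [277. 277. 276. 277. 277. 277. 276. 275. 277. 276. 277. 277. 276. 276.]
 [277. 278. 276. 277. 277. 275. 277. 275. 276. 277. 277. 278. 277. 277.]
 [277. 277. 277. 276. 277. 277. 277. 278. 279. 277. 278. 277. 277. 277.]
 [278. 278. 277. 278. 277. 278. 278. 278. 277. 277. 276. 279. 278. 278.]
 [278. 277. 278. 277. 277. 277. 278. 278. 278. 278. 278. 279. 278. 278.]
 [279. 277. 282. 283. 278. 278. 279. 278. 280. 278. 280. 277. 279. 283.]
 [283. 282. 278. 279. 278. 278. 278. 278. 278. 278. 279. 277. 278. 278.]
 [291. 290. 293. 290. 283. 284. 243. 283. 283. 283. 283. 283. 283. 291.]
 [289. 290. 288. 290. 241. 240. 240. 241. 289. 292. 290. 290. 289. 290.]
 [288. 288. 289. 288. 234. 232. 233. 234. 235. 290. 289. 289. 289. 290.]
 [290. 289. 288. 232. 230. 229. 228. 230. 230. 236. 289. 289. 289. 289.]
 [290. 289. 232. 227. 224. 223. 222. 223. 227. 230. 289. 290. 291. 290.]
 [289. 290. 221. 220. 221. 221. 219. 221. 221. 223. 230. 291. 290. 296.]
 [296. 221. 220. 219. 219. 216. 218. 218. 219. 219. 220. 297. 297. 296.]
 [221. 218. 218. 216. 217. 215. 214. 215. 216. 217. 219. 221. 223. 298.]]
```

View pics/w5d.png

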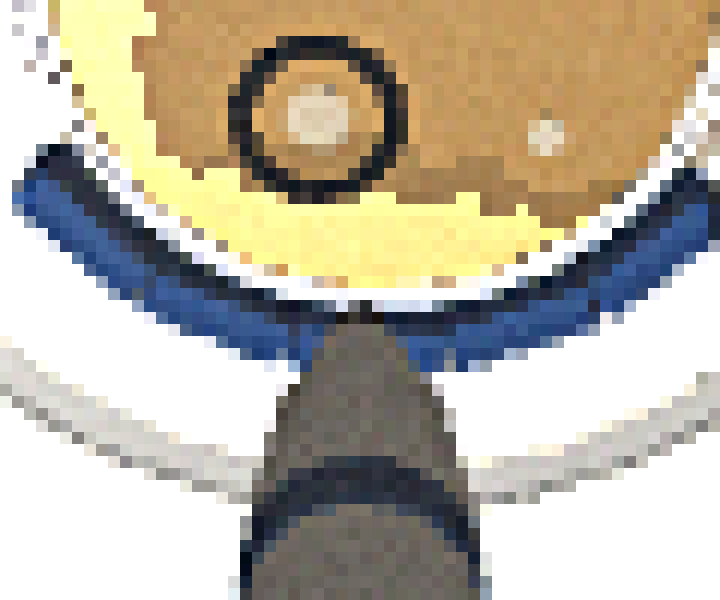

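The tip shows at px (320.3,211), and the ring centre at (316.3,194.8). The wanted correction is about +0.5 cm in x and -0.38 cm in y. I'll apply it, lower to a few mm above the dish and check again numerically, since all ten pictures are used.

servo_tool(
  targets=[1, 0.2, -0.2, 0, 0, 0, 0, 1, 0.5, -0.35, 0.5, 0, 0, 0, 1, 0.5, -0.35, 1.3, 0, 0, 0, 1, 0.5, -0.35, 2, 0, 0, 0, 1, 0.5, -0.35, 2.4, 0, 0, 0, 1, 0.5, -0.35, 2.4, 0, 0, 0, 1, 0.5, -0.35, 2.4, 0, 0, 0, 1, 0.5, -0.35, 2.4, 0, 0, 0],
)

```text
clock: 16.98
tool_pos: [0.5617, -0.1395, 0.203]
orientation: [3.127, -0.302, 0.0]
contact_force: [-0.8, 0.2, 0.9]
opening: 0.0125
finger_force: 48.7
```

```bash
cat >> h.py <<'E'
def proj(c,p):
    f=200/np.tan(np.radians(float(c['fov_y']))/2); q=c['view']@np.r_[p,1]
    return np.array([float(c['cx'])+f*q[0]/-q[2], float(c['cy'])-f*q[1]/-q[2], -q[2]])
E
python3 - <<'E'
from h import *
c=shot('wrist','w6'); s=bot.get_state(); print(s['clock'],s['tool_pos'],s['orientation'],s['contact_force'])
ring=np.array([.5593,-.1420,.082]); print('ring proj',proj(c,ring)); p=s['tool_pos']; z=p[2]-.1108
print('tip z',z,'proj if below tcp',proj(c,np.r_[p[:2],z]))
u,v,_=proj(c,ring); u,v=int(u),int(v)
hsv=cv2.cvtColor(c['frame'],cv2.COLOR_BGR2HSV)
print('rows from',v-12,'cols from',u-14)
np.set_printoptions(linewidth=250)
for r in range(v-12,v+26): # D dark, . amber, g grey
    print(r,''.join('D' if h[2]<55 else ('.' if h[1]>75 else 'g') for h in hsv[r,u-16:u+20]),(c['z_map'][r,u-4:u+12:2]*1000).round().astype(int))
E
```

```text
17.025 [ 0.56169379 -0.13949332  0.20297817] [ 3.12706738e+00 -3.01509521e-01  4.31835107e-04] [ 0.22691413 -0.08069471 -0.73585545]
ring proj [3.21274352e+02 2.08280037e+02 2.53474202e-01]
tip z 0.09217816823572099 proj if below tcp [3.17854713e+02 2.10223009e+02 2.43231169e-01]
rows from 196 cols from 307
196 .................................... [250 250 250 250 250 251 250 249]
197 .................................... [250 250 250 250 250 250 251 250]
198 .................................... [250 249 250 249 250 251 250 250]
199 .................................... [251 251 251 250 250 251 251 250]
200 .................................... [251 252 250 251 251 252 251 252]
201 .............DDDDDD................. [251 250 251 249 253 252 251 253]
202 ...........DDDDDDDDDD............... [250 250 250 249 251 252 253 251]
203 ..........DDD......DDD.............. [250 251 252 251 251 252 252 251]
204 ..........DDD.......DDD............. [251 252 252 250 253 252 253 253]
205 .........DD...........DD............ [253 252 252 253 253 252 253 252]
206 .........DD....ggg....DD............ 
[... 1358 characters left out ...]
 201 203 203 207 257 263]
225 g.....ggDDDDDDDDDDDDDDggDDDDDDDD.... [199 199 200 200 201 207 270 269]
226 gggg..gDDDDDDDDDDDDDDDDgDDDD........ [199 198 197 197 200 203 268 268]
227 ggggggDDDDDDgggggg.DDDDD............ [197 199 196 198 200 201 211 267]
228 ggggggDDDggggggggggggDDDD..D......gg [195 196 196 196 198 199 209 267]
229 ggggggDDggggggggggggggDDD......ggggg [194 194 195 196 197 198 203 269]
230 gggggDDggggggggggggggggDDggggggggggg [192 192 193 194   0 197 201 271]
231 gggggDDgggggggggggggggggDggggggggggg [191 190 192 192 194 195 199 275]
232 gggggDggggggggggggggggggDggggggggggg [190 191 190 190 192 194 199 276]
233 gggggDggggggggggggggggggDggggggggggg [189 187 187 188 189 193 198 276]
```

```bash
python3 - <<'E'
from h import *
c=load('w6'); r=R.from_rotvec(bot.get_state()['orientation'])
ring=world(c,320.7,208.1,.082)
for u,v,z in((319.8,210.5,.0925),(319.8,212.5,.0925),(319.8,211.5,.096)):
    t=world(c,u,v,z); print(t.round(4),(r.inv().apply(ring-t)*100).round(2))
print(ring)
E
```

```text
[ 0.5613 -0.1411  0.0925] [-0.16  0.08  1.05]
[ 0.5595 -0.1407  0.0925] [0.02 0.08 1.05]
[ 0.5616 -0.1411  0.096 ] [-0.2   0.08  1.4 ]
[ 0.55955859 -0.14154232  0.082     ]
```

servo_tool(
  targets=[1, -0.1, 0.1, 0.2, 0, 0, 0, 1, -0.1, 0.1, 0.4, 0, 0, 0, 1, -0.1, 0.1, 0.6, 0, 0, 0, 1, -0.1, 0.1, 0.75, 0, 0, 0, 1, -0.1, 0.1, 0.9, 0, 0, 0, 1, -0.1, 0.1, 0.9, 0, 0, 0, 1, -0.1, 0.1, 0.9, 0, 0, 0],
)

```text
clock: 17.9
tool_pos: [0.5605, -0.1403, 0.1938]
orientation: [-3.127, 0.302, -0.0]
contact_force: [-1.0, 0.0, 0.2]
opening: 0.0124
finger_force: 48.7
```

servo_tool(
  targets=[1, 0, 0, 0.05, 0, 0, 0, 1, 0, 0, 0.1, 0, 0, 0, 1, 0, 0, 0.15, 0, 0, 0, 1, 0, 0, 0.2, 0, 0, 0, 1, 0, 0, 0.2, 0, 0, 0, 1, 0, 0, 0.2, 0, 0, 0],
)

```text
clock: 18.65
tool_pos: [0.5605, -0.1403, 0.1918]
orientation: [-3.127, 0.302, -0.0]
contact_force: [0.1, 0.1, 2.4]
opening: 0.013
finger_force: 48.7
```

servo_tool(
  targets=[1, 0, 0, 0.05, 0, 0, 0, 1, 0, 0, 0.1, 0, 0, 0, 1, 0, 0, 0.15, 0, 0, 0, 1, 0, 0, 0.2, 0, 0, 0, 1, 0, 0, 0.2, 0, 0, 0, 1, 0, 0, 0.2, 0, 0, 0],
)

```text
clock: 19.4
tool_pos: [0.5605, -0.1402, 0.1899]
orientation: [-3.127, 0.301, -0.0]
contact_force: [-1.3, 0.8, 4.2]
opening: 0.0128
finger_force: 48.7
```

```bash
python3 - <<'E'
from h import *
F=[];Z=[]
for i in range(6):
    c=shot('wrist','w7'); s=bot.get_state(); F.append(s['contact_force'][2]); Z.append(s['tool_pos'][2])
print(s['clock'],np.mean(F),np.std(F),np.mean(Z),s['tool_pos'])
ring=np.array([.5594,-.1417,.079]); u,v,_=proj(c,ring); print(u,v); u,v=int(u),int(v)
hsv=cv2.cvtColor(c['frame'],cv2.COLOR_BGR2HSV)
for r in range(v-12,v+14): print(r,''.join('D' if h[2]<55 else ('.' if h[1]>75 else 'g') for h in hsv[r,u-16:u+20]))
w=load('w4')
A=np.median([world(c,x,y)[2] for x in range(u-8,u+9) for y in range(v-30,v-16)])
print('dish top z here',A,'before',np.median([world(w,x,y)[2] for x in range(310,330) for y in range(172,190)]))
E
```

```text
19.7 4.971705209731598 0.6219843488595792 0.1898032312909245 [ 0.56045475 -0.14027207  0.18977448]
319.8078686296611 211.03928460149632
199 ....................................
200 ....................................
201 ....................................
202 ....................................
203 ................DD..................
204 .............DDDDDDDD...............
205 ............DDDD.DDDDDD.............
206 ...........DDD.......DD.............
207 ..........DD..........DDD...........
208 ..........DD.....g....DDD...........
209 .........DD....gggg....DD...........
210 .........DD...ggDDgg...DDD..........
211 .........DD...gDDDDg...DDD..........
212 .........DD...gggggg...DD...........
213 .........DDD..gggggg...DD...........
214 ..........DD.gggggggg.DDD...........
215 ..........DDDggggggggDDD............
216 ...........DggggggggggDD............
217 g..........Dggggggggggg.............
218 g.........gDgggggggggggg............
219 ggg.......DggggggggggggD............
220 gggg......Dggggggggggggg............
221 DDgggg...gDgggggggggggggD...........
222 DDDgggg..gggggggggggggggD...........
223 DDDD.ggggDgggDDDDDDDDgggg...........
224 ..DDDD.ggggDDDDDDDDDDDgggg..........
dish top z here 0.0793767307534412 before 0.08220621613318083
```

```bash
python3 - <<'E'
from bench import bot
print(bot.job_done())
E
```

```text
the job is handed in; nothing more can be done
None
```

The job is handed in: the ringed dish is seated in the adapter and let go, and the pen is held upright with its tip inside the ring. It presses at about 5 N, with the plate about 2.8 mm down of its 6 mm travel.

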